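# Set the occlusion and hold a peristaltic pump's tensioner arm open

### The arm

A 7-joint arm with a two-finger parallel gripper is mounted at the origin on the work surface. World frame = base frame: x ahead of the robot, y to its left, z up, the work surface at z = 0. Lengths are in m, angles in rad, forces in N, time in s.
With the tool pointing down it reaches from about 0.4 to 0.9 m from the base axis. Payload 5.5 kg.
Tool frame: the origin (TCP) lies at the centre of the arm's flange, where the gripper is bolted on; the fingertips stand 178 mm ahead of it and the grasp point (between the pads) lies bot.pinch_z ahead of it (bot.pinch_z is the distance from the TCP to the grasp point, in m); z points along the fingers, y is the line along which they close (so a half turn about z gives the same grasp; the last joint's range is limited). The gripper opens to 92 mm and grips with 3 to 60 N. Pads are 19 mm wide; open, the fingers measure 130 mm over their backs; the gripper's body (75 mm by 190 mm) begins 47 mm behind the grasp point.
Start: joints at [1.367, 0.501, -0.427, 1.55, 0.221, 1.138, -0.21], TCP at [0.293, -0.58, 0.405] pointing down, gripper open.
Joint ranges: [-2.88, 2.88], [-0.31, 2.03], [-1.54, 1.56], [0.2, 2.42], [-1.41, 4.55], [0.19, 2.02], [-2.57, 2.57]. Speed limits (rad/s): [2.57, 2.57, 3.14, 3.14, 3.14, 3.14, 3.14].

### API

Orientations are given as a unit quaternion [w, x, y, z].
In Python, from plant import bot gives the robot as it stands.
- The arm moves only by the shell command python3 -m pendant 'ROWS' [FORCE]. ROWS is JSON, one flat list of numbers, 5 for each row, row after row: the shift along the tool's x, y, z in cm, then the turn about the tool's z in degrees, then the closure, from 0 (fully open) to 1 (shut). In form: [tx, ty, tz, spin, fingers, tx, ty, tz, spin, fingers, ...]. A call has 1 to 12 rows; each row is the pose to reach, as a shift and turn from the pose commanded when the call began, along the tool's axes at that moment; what a row does not reach only later rows make up. A row lasts 1/8 s, in which the tool goes at most 62.5 mm and 10.7 degrees, less where a joint would pass 70% of its speed; a pose out of reach is approached as far as the arm can. A call with a gripper value outside its range is refused whole. The fingers move at their own pace and stop on an object; FORCE is the grip in N (left out, the last holds). Time passes only in rows, so rows that repeat a pose let the fingers close. It gives the time, the measured TCP pose, the force, the opening and the grip force at its end, in the units of the state.
- bot.get_obs(): the state, without advancing time (a new reading comes with each control period).
- bot.snapshot(name): name is "scene" or "top" or "wrist"; returns a dict with "img" (480x640x3 uint8, blue, green, red), "fx", "fy", "cx", "cy" (pixels), "T" (4x4, takes a point from camera to world coordinates). Camera axes: x right, y down, z forward; pixel columns grow to the right and rows downward; lengths in m; the calibration is good to about 2 mm. A picture is of the moment at which its call begins. There is no depth.
- bot.job_done(): hands the job in; it is judged then, once.
The state is a dict: "t": time; "q": joint angles; "qvel": joint speeds; "effort": joint torques, N m; "eef_pos": TCP position; "eef_rot": TCP orientation; "contact_force": force on the tool from outside, world axes, zero at the start; "torque": the same for the moment, N m; "grip_width": finger opening in m; "grip_force": force on a finger pad.
Only numpy, scipy, OpenCV 4.12 (cv2) and the standard library are available. Lean on these libraries where they do the work, as an engineer would, in place of code of your own. Each camera call takes 0.05 s, during which the arm holds its last target. There are 200 camera calls.

### The job

Get the bench pump ready for a colleague to slip in new tubing: first turn its knob, in small turns, until the pointer on the pump's deck lines up with the line on the index tab beside it. Then push the sprung tensioner arm by its upright post away from the roller wheel, right past the click of its pawl, and finish while still holding it back there with the fingers, because it springs shut if let go. Leave the pointer on the line and the glassware and other loose things where they stand.

Things in the scene. Friction and masses are not known exactly. Their poses are not given: they have to be found in the camera images.
- pump: White bench pump, fixed, 200 (x) x 270 (y) x 85 mm high, flat aluminium deck on top. Origin: centre of its underside; x away from its front panel, y to its left. Pump-frame positions (mm) on the deck: knob (-45, -80); roller wheel (-5, 3), radius 28, 31 high; arm's pivot (30, 58); pawl guide block x 72 to 98, y 38 to 78, 21 high; pointer and index tab x 26 to 76, y -130 to -70, 14 high.
- knob (a joint): Black knob: upright bar grip 14 mm thick, 42 long, its top 44 above the deck, on a 44 mm disc and a 68 mm foot 6 high. 0 to 3.6 rad, growing clockwise seen from above; at 0 the bar lies along pump x. 1 rad drives the pointer 12 mm to pump +y. Friction 0.06 N m: it stays where it is left. It starts short of the mark: turn it clockwise by 1 to 2.6 rad.
- knob_grip (a point): On the knob's axis, 37 mm above the deck (122 mm above the bench), the height to grip the bar. Turns with the knob: the bar lies along this point's x axis.
- pointer_tip (a point): Tip of the pointer: the end of a 4 mm wide dark steel finger on a small block that slides along the pump's y axis in a black slot on the deck at pump x 34; the finger points to the pump's +x.
- mark (a point): End nearest the pointer of the black line (2.5 mm wide, along pump x) across the top of the aluminium index tab (24 x 22 x 11 mm) on the deck, fixed, 3 mm beyond the pointer tip in pump x. Its axes are parallel to the pump's: pointer and line are aligned when both have the same pump y.
- tensioner (a joint): Dark steel sprung arm, left of the roller wheel, on a vertical pivot. 0 = shut, lying from the pivot to pump -x; growing swings its post to pump +y, away from the wheel; end stop 0.66 rad. Its spring pushes back with 5 N at the post at 0, 9 N at 0.6. From 0.15 to 0.45 rad a tooth on its hub passes the pawl: up to 3 N more before 0.30, then a push forwards. It never latches: let go, it springs shut.
- post: Upright grey post on the arm's free end, 18 mm diameter, 40 tall; origin at its centre, 38 mm above the deck (123 above the bench), top 58 and foot 18 above the deck. It stands 90 mm from the pivot: at pump (-60, 58) when shut, (-49, 101) at 0.5 rad. Push on its side towards the roller wheel (pump -y).
- pawl (a joint): Spring pawl, a steel slider behind the arm's pivot with its nose against the hub; 0 = fully home, grows (m) to about 0.003 as the tooth lifts it, and snaps back to 0 when the arm is past the click (from 0.45 rad on).
- beaker_mid (a point): Bystander: glass beaker, 66 mm across, 85 mm high, on the bench before the pump; point half-way up.
- jar_mid (a point): Bystander: small clear bottle with a white cap, 44 mm across, 75 mm high, on the bench before the pump; point half-way up.
- flask_mid (a point): Bystander: glass flask with a cap, 60 mm across, 145 mm high, on the bench to the left of the pump; point half-way up.
- mortar_mid (a point): Bystander: white ceramic mortar, 90 mm across, 55 mm high, on the bench to the right of the pump; point half-way up.
- spoon_mid (a point): Bystander: steel laboratory spoon, 180 mm long, lying flat on the bench to the right of the mortar.
- roller_center (a point): Bystander: spare steel roller, 18 mm diameter, 30 mm high, standing on the deck's rear left corner, near pump (65, 112); its centre.

How it is judged:
On the way, in this order (a step that is already met when the one before it is completed fails the run):
1. the pointer is lined up with the line on the index tab (y of pointer_tip in the frame of mark between -0.003 and 0.003 m), for 0.3 s.
2. the tensioner arm is pushed back past the click, the pawl home again (value of joint tensioner above 0.45 rad and value of joint pawl below 0.001 m and contact force between the fingers and post above 2 N), for 0.2 s.
At the end, for the whole second after the job is handed in: The pointer tip is within 3 mm of the mark's line (pump y); the tensioner arm stands still at more than 0.45 rad with the pawl home (under 1 mm), held there by the fingers pressing on the post with more than 2 N (all of step 1 and all of step 2 and velocity of joint tensioner between -0.1 and 0.1 rad/s); the arm keeps its last pose, push and grip.
It fails at once if a bystander (beaker, jar, flask, mortar, spoon or spare roller) is knocked or moved by more than 3 cm (distance of any of beaker_mid, jar_mid, flask_mid, mortar_mid, spoon_mid, roller_center from where it was at the start of the episode above 0.03 m).
It also fails if it takes over 72 s, if anything falls off the work surface, if the arm or the gripper's body presses on something with over 40 N, if the wrist force passes 120 N, or if a joint passes its speed limit or range.

## Working session

There is one attempt and no reset: what is moved stays moved. The work goes in short steps, Python scripts to look and compute and a shell command to move; the robot and the scene stay as the last step left them, time stands still between calls to the robot, and variables do not carry over. Pictures are saved under pics/ and viewed, at most 10 in all, crops included, and the job is handed in when it is done.

```bash
mkdir -p pics; ls
python3 - <<'E'
from plant import bot
import cv2,numpy as np
o=bot.get_obs();print(o['t'],o['eef_pos'],o['eef_rot'],o['grip_width'],bot.pinch_z)
for n in("top","scene"):
    s=bot.snapshot(n);cv2.imwrite(f'pics/{n}0.png',s['img']);print(n,s['fx'],s['fy'],s['cx'],s['cy'],np.round(s['T'],4).tolist())
E
```

```text
pics
0.0 [ 0.29228867 -0.5801719   0.40367254] [-9.59231274e-04  9.72887050e-01  2.31278679e-01 -2.00000638e-04] 0.09192929658979718 0.1592
top 571.87288068864 571.87288068864 309.88820981598883 241.32506335074694 [[0.0183, -0.9881, 0.1527, 0.4051], [-0.9998, -0.0179, 0.0036, 0.0035], [-0.0008, -0.1527, -0.9883, 1.1982], [0.0, 0.0, 0.0, 1.0]]
scene 460.3884105935842 460.3884105935842 316.22246161015283 235.96697919883036 [[0.7218, 0.5533, -0.4157, 0.907], [0.6921, -0.5767, 0.4341, -0.3604], [0.0005, -0.6011, -0.7992, 0.7673], [0.0, 0.0, 0.0, 1.0]]
```

View pics/top0.png

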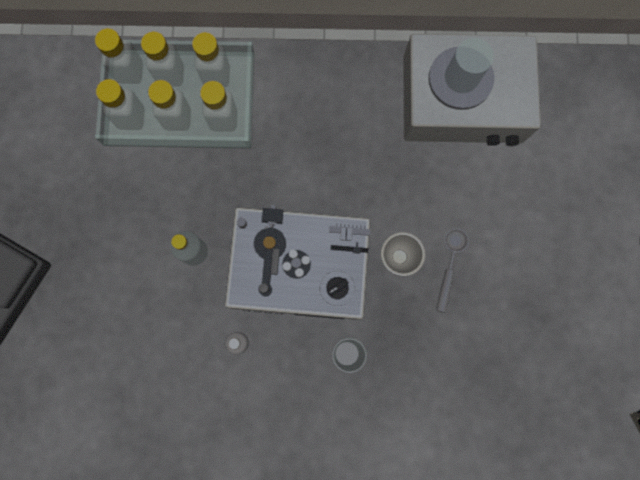

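View pics/scene0.png

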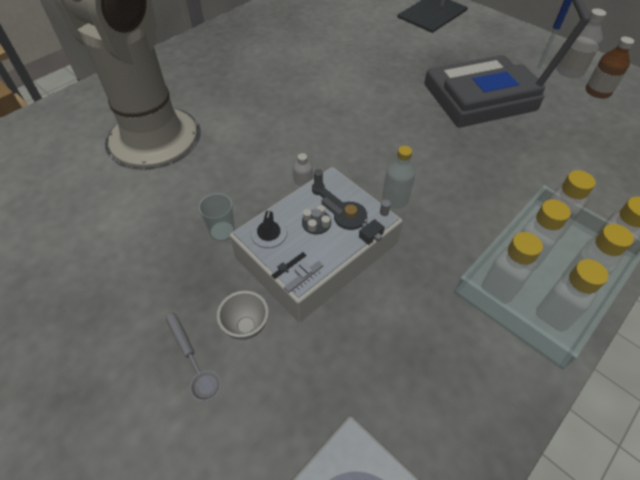

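The top view shows the pump with deck corners at about (236,210), (369,219), (362,318) and (228,307). The knob is near (337,288), the post near (265,288), the jar near (236,343), the beaker near (349,355), the flask near (186,248) and the mortar near (403,254). Next I'll enlarge this area.

```bash
cat > h.py <<'E'
from plant import bot
import cv2,numpy as np
from scipy.spatial.transform import Rotation as R
def ray(s,u,v,z):
    T=np.array(s['T']);d=T[:3,:3]@[(u-s['cx'])/s['fx'],(v-s['cy'])/s['fy'],1]
    return T[:3,3]+d*(z-T[2,3])/d[2]
def proj(s,p):
    T=np.array(s['T']);c=T[:3,:3].T@(np.array(p)-T[:3,3])
    return np.array([s['fx']*c[0]/c[2]+s['cx'],s['fy']*c[1]/c[2]+s['cy']])
def toolrot():
    q=bot.get_obs()['eef_rot'];return R.from_quat([q[1],q[2],q[3],q[0]]).as_matrix()
E
python3 - <<'E'
from h import *
s=bot.snapshot("top")
c=cv2.resize(s['img'][200:325,220:380],(800,625),interpolation=cv2.INTER_CUBIC)[:600]
c=cv2.convertScaleAbs(c,alpha=1.4);cv2.imwrite('pics/crop0.png',c)
P=[ray(s,*uv,.085)[:2] for uv in((236,210),(369,219),(362,318),(228,307))]
L=np.array([(100,135),(100,-135),(-100,-135),(-100,135)])/1000
P=np.array(P);ce=P.mean(0);print(P,ce)
r,_=R.align_vectors(np.c_[P-ce,np.zeros(4)],np.c_[L,np.zeros(4)]);yaw=r.as_euler('xyz')[2];print('yaw',np.degrees(yaw))
print('toolR',np.round(toolrot(),3))
E
```

```text
[[ 0.63736562  0.15550281]
 [ 0.62394665 -0.10870264]
 [ 0.42921741 -0.09568448]
 [ 0.44559044  0.16370491]] [0.53403003 0.02870515]
yaw -3.216262213671732
toolR [[ 0.893  0.45  -0.001]
 [ 0.45  -0.893  0.001]
 [ 0.    -0.001 -1.   ]]
```

View pics/crop0.png

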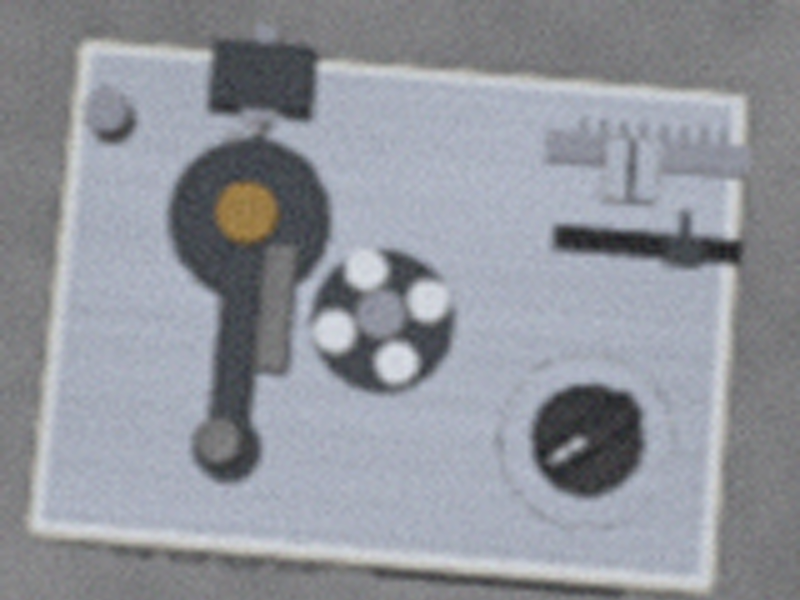

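Run:
```python
from h import *
s=bot.snapshot("top")
f=lambda u,v,z:ray(s,220+u/5,200+v/5,z)
k=f(585,440,.091);w=f(382,315,.116);pv=f(247,212,.11);po=f(218,441,.143);pt=f(686,215,.095);mk=f(632,165,.096)
print('knob',k,'wheel',w,'post',po,'pivot',pv,'ptr',pt,'mk',mk)
c=np.array([.534,.0287])
for y in(-3.2,):
    y=np.radians(y);M=np.array([[np.cos(y),-np.sin(y)],[np.sin(y),np.cos(y)]])
    for n,p in dict(k=(-45,-80),w=(-5,3),po=(-60,58),pv=(30,58)).items():print(n,c+M@np.array(p)/1000)
    print('ptr-mark pump',M.T@(mk-pt)[:2])
o=bot.get_obs();T=toolrot();d=np.array([*k[:2],.32])-o['eef_pos'];print('shift cm',100*T.T@d)
```

```text
knob [ 0.48574265 -0.04654694  0.091     ] wheel [0.53006945 0.03238146 0.116     ] post [0.47912232 0.09110599 0.143     ] pivot [0.56969926 0.08538043 0.11      ] ptr [ 0.57389294 -0.0847984   0.095     ] mk [ 0.59312574 -0.06350355  0.096     ]
k [ 0.48460445 -0.04866329]
w [0.52917526 0.03197443]
po [0.4773312  0.08995885]
pv [0.56719087 0.08493492]
ptr-mark pump [0.0180141  0.02233526]
shift cm [ 41.28716731 -38.95066369   8.45449415]
```

```bash
python3 -m pendant '[41.3,-39,0,-90,0.3,41.3,-39,0,-90,0.3,41.3,-39,0,-90,0.3,41.3,-39,0,-90,0.3,41.3,-39,0,-90,0.3,41.3,-39,0,-90,0.3,41.3,-39,0,-90,0.3,41.3,-39,0,-90,0.3,41.3,-39,0,-90,0.3,41.3,-39,0,-90,0.3,41.3,-39,0,-90,0.3,41.3,-39,0,-90,0.3]' 20
python3 - <<'E'
from h import *
o=bot.get_obs();print(o['t'],o['eef_pos'],o['q'],o['grip_width']);print(np.round(toolrot(),3))
s=bot.snapshot("wrist");cv2.imwrite('pics/w1.png',s['img'])
for p in((.485,-.047,.129),(.485,-.047,.085)):print(proj(s,p))
E
```

```text
t: 1.7
eef_pos: [0.4855, -0.0481, 0.4044]
eef_rot: [-0.0, 0.526, 0.851, -0.001]
contact_force: [0.7, -0.2, 0.1]
grip_width: 0.0643
grip_force: 0.0
1.7 [ 0.48548735 -0.04806358  0.40442719] [ 0.88169067  0.31222318 -0.98220251  1.93507304  0.29973662  1.0500117
  0.23357657] 0.06429437461969291
[[-0.447  0.894 -0.001]
 [ 0.894  0.447 -0.001]
 [-0.    -0.001 -1.   ]]
[317.06198375 237.23406696]
[317.09557139 224.51338839]
```

View pics/w1.png

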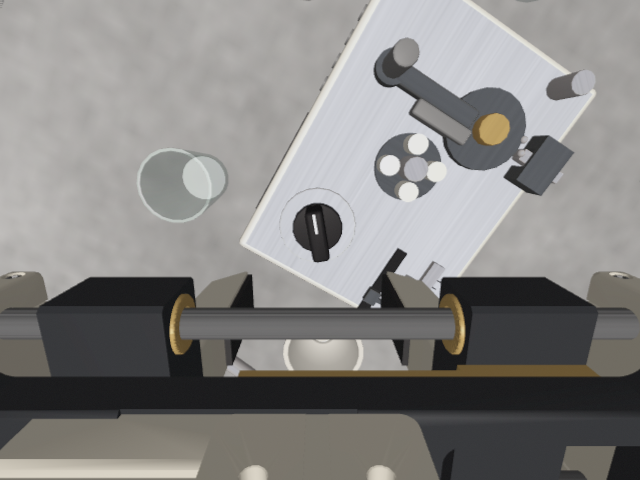

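The wrist view shows the knob bar running from about (314,208) to (321,258). Its white line goes from (314,214) to (317,233). This is where the pose estimate put it.

Run:
```python
from h import *
s=bot.snapshot("wrist")
for a,b in(((314,214),(317,233)),((313,208),(320,248))):
    p,q=ray(s,*a,.129),ray(s,*b,.129);d=(p-q)[:2];print(p,q,(p+q)/2,np.degrees(np.arctan2(d[1],d[0])),np.linalg.norm(d))
```

```text
[ 0.47476806 -0.03175444  0.129     ] [ 0.48349151 -0.04408953  0.129     ] [ 0.47912979 -0.03792198  0.129     ] 125.26816739025816 0.015108043066198989
[ 0.47203162 -0.02795336  0.129     ] [ 0.49100998 -0.05387467  0.129     ] [ 0.4815208  -0.04091402  0.129     ] 126.209834562924 0.03212619160994422
```

```bash
python3 -m pendant '[0,0,3,-9,0.4,0,0,7,-9,0.4,0,0,10,-9,0.4,0,0,12.3,-9,0.4,0,0,12.3,-9,0.4,0,0,12.3,-9,1,0,0,12.3,-9,1,0,0,12.3,-9,1,0,0,12.3,-9,1,0,0,12.3,-9,1]' 20
```

```text
t: 3.05
eef_pos: [0.4854, -0.0468, 0.2819]
eef_rot: [-0.0, 0.456, 0.89, -0.001]
contact_force: [-3.2, -2.3, 4.6]
grip_width: 0.0138
grip_force: 20.0
```

```bash
python3 -m pendant '[0,0,0,9,1,0,0,0,18,1,0,0,0,27,1,0,0,0,36,1,0,0,0,45,1,0,0,0,54,1,0,0,0,63,1,0,0,0,72,1,0,0,0,81,1,0,0,0,88,1,0,0,0,88,1,0,0,0,88,1]' 20
python3 - <<'E'
from h import *
o=bot.get_obs();print(o['q'],o['torque'])
for n in('wrist','top','scene'):
    s=bot.snapshot(n);cv2.imwrite(f'pics/{n}2.png',s['img']);print(n,proj(s,(.59,-.065,.096)))
E
```

```text
t: 4.55
eef_pos: [0.4847, -0.0466, 0.2819]
eef_rot: [0.0, 0.946, 0.323, -0.002]
contact_force: [-6.0, -1.5, 7.7]
grip_width: 0.0139
grip_force: 20.0
[ 0.47911467  0.40296357 -0.52074994  2.0501128   0.2886341   0.76175059
 -1.13109126] [-0.30697046  1.20250384 -0.08376512]
wrist [484.2840373  141.36277137]
top [347.15239649 234.59109322]
scene [301.95738132 269.34285518]
```

View pics/wrist2.png

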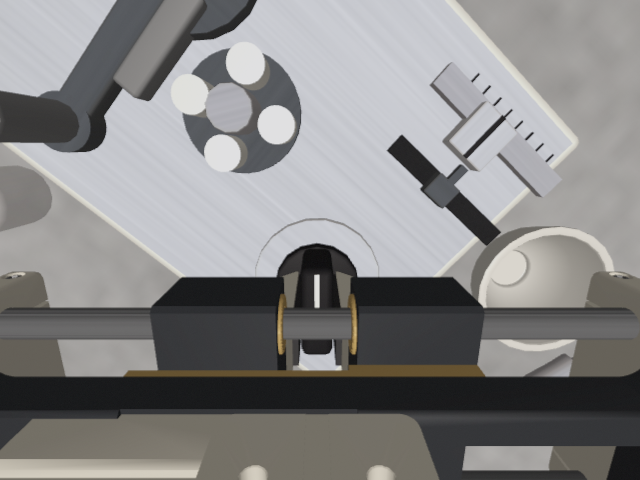

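The pointer tip is at about (463,170) and the mark line runs from about (468,157) to (506,119). They are a few mm apart, so I'll enlarge to measure.

Run:
```python
import cv2
i=cv2.imread('pics/wrist2.png');cv2.imwrite('pics/w2c.png',cv2.resize(i[90:210,400:560],(800,600),interpolation=cv2.INTER_CUBIC))
```

```text
(no output)
```

View pics/w2c.png

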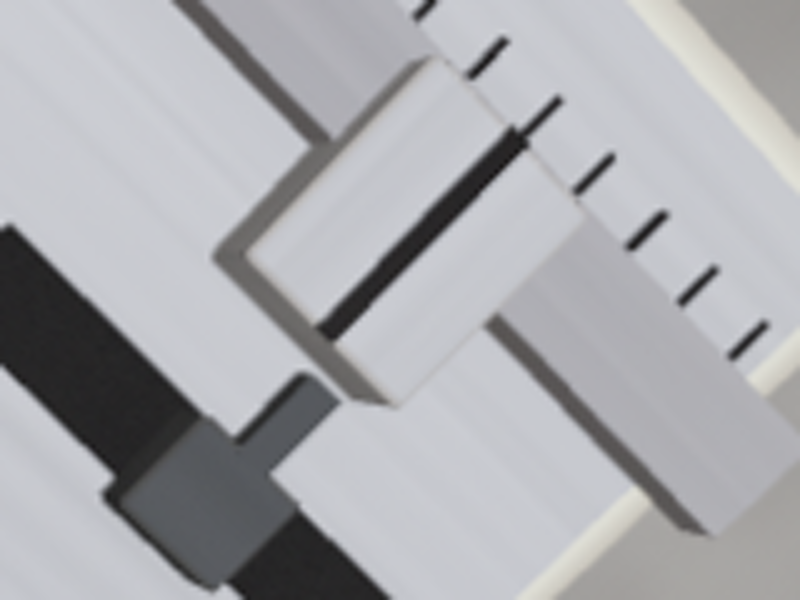

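Run:
```python
from h import *
s=bot.snapshot("wrist")
y=np.radians(-3.2);Y=np.array([-np.sin(y),np.cos(y)])
f=lambda u,v,z:ray(s,400+u/5,90+v/5,z)[:2]
for uv1,uv2 in(((328,332),(518,137)),):
    d=f(*uv2,.096)-f(*uv1,.096);print('line yaw',np.degrees(np.arctan2(d[1],d[0])))
a=f(245,255,.096);b=f(395,405,.096);print('tab edge',np.linalg.norm(a-b))
d=(f(328,332,.096)-f(518,137,.096));d/=np.linalg.norm(d);Y2=np.array([d[1],-d[0]]);Y2*=np.sign(Y2@Y)
for z in(.091,.094,.096):
    e=f(328,332,.096)-f(326,390,z);print(z,1000*Y@e,1000*Y2@e)
```

```text
line yaw -3.769428522218724
tab edge 0.020917308385705016
0.091 5.679135948816259 5.704966154344934
0.094 4.582182504195335 4.614904624059591
0.096 3.850880207781385 3.8881969372026957
```

```bash
python3 -m pendant '[0,0,0,7,1,0,0,0,14,1,0,0,0,20,1,0,0,0,20,1,0,0,0,20,1,0,0,0,20,1]'
python3 - <<'E'
from h import *
s=bot.snapshot('wrist');i=s['img'];u,v=proj(s,(.59,-.065,.096)).astype(int);print(u,v)
x0=max(0,min(480,u-80));y0=max(0,v-60);print(x0,y0)
cv2.imwrite('pics/w3c.png',cv2.resize(i[y0:y0+120,x0:x0+160],(800,600),interpolation=cv2.INTER_CUBIC))
E
```

```text
t: 5.5
eef_pos: [0.4846, -0.0465, 0.2819]
eef_rot: [0.0, 0.988, 0.154, -0.002]
contact_force: [-6.2, -0.2, 8.1]
grip_width: 0.0138
grip_force: 20.0
425 89
345 29
```

View pics/w3c.png

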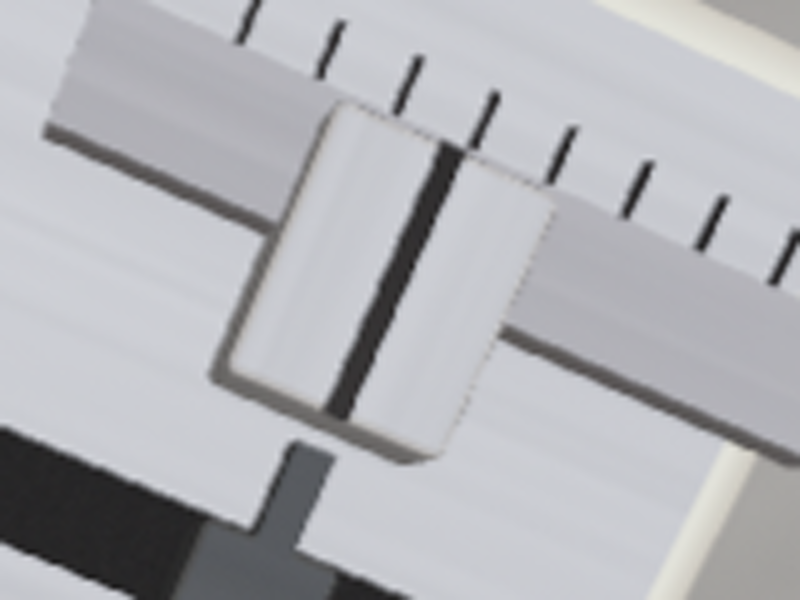

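The line runs from (452,150) to (338,412) and the pointer tip centre is at (314,450). That puts the tip within about 0.7 mm of the extended line, so the pointer is aligned. Next I'll plan the release and the push.

```bash
cat > plan.py <<'E'
from h import *
np.set_printoptions(suppress=True,precision=2)
piv=np.array([.5685,.0853]);yaw=np.radians(-3.4)
def plan(cases):
    o=bot.get_obs();T=toolrot();p0=np.array(o['eef_pos']);a0=np.degrees(np.arctan2(T[1,0],T[0,0]));print('t',o['t'],p0,'ang',a0)
    for a,off,z in cases:
        u=np.array([-np.cos(yaw-a),-np.sin(yaw-a)]);t=np.array([u[1],-u[0]])
        p=piv+.090*u+off*t
        ang=np.degrees(np.arctan2(t[1],t[0]));sp=(a0-ang+180)%360-180
        print(a,off,z,'world',p,'cm',100*T.T@(np.array([*p,z])-p0),'spin',sp)
if __name__=='__main__':plan([(0,-.032,.345),(0,-.032,.288),(.3,-.0185,.288)])
E
python3 plan.py
```

```text
t 5.55 [ 0.48 -0.05  0.28] ang 17.734384123965157
0 -0.032 0.345 world [0.48 0.06] cm [  2.43 -10.26  -6.32] spin -68.86561587603485
0 -0.032 0.288 world [0.48 0.06] cm [  2.45 -10.25  -0.62] spin -68.86561587603485
0.3 -0.0185 0.288 world [0.48 0.1 ] cm [  3.79 -14.12  -0.62] spin -51.676882022110135
```

```bash
python3 -m pendant '[0,0,0,0,0.5,0,0,0,0,0.5,0,0,0,0,0.5,0,0,-3,0,0.5,0,0,-6.5,0,0.5,0,0,-6.5,0,1]'; python3 plan.py
```

```text
t: 6.3
eef_pos: [0.4872, -0.0462, 0.3493]
eef_rot: [0.001, 0.988, 0.154, 0.003]
contact_force: [-0.5, -0.0, -0.1]
grip_width: 0.0398
grip_force: 0.0
t 6.3 [ 0.49 -0.05  0.35] ang 17.744845995440446
0 -0.032 0.345 world [0.48 0.06] cm [  2.2  -10.31   0.41] spin -68.85515400455957
0 -0.032 0.288 world [0.48 0.06] cm [  2.17 -10.32   6.11] spin -68.85515400455957
0.3 -0.0185 0.288 world [0.48 0.1 ] cm [  3.51 -14.19   6.11] spin -51.66642015063485
```

```bash
python3 -m pendant '[2.2,-10.3,0,-69,1,2.2,-10.3,0,-69,1,2.2,-10.3,0,-69,1,2.2,-10.3,0,-69,1,2.2,-10.3,0,-69,1,2.2,-10.3,0,-69,1,2.2,-10.3,0,-69,1,2.2,-10.3,0,-69,1,2.2,-10.3,0,-69,1]' 20
python3 - <<'E'
from h import *
from plan import plan
plan([(0,-.032,.288)])
s=bot.snapshot('wrist');i=s['img'];cv2.imwrite('pics/w4.png',i);print(proj(s,(.4787,.0906,.143)),bot.get_obs()['grip_width'])
for p in((.4787,.0906,.103),(.4767,.0586,.11)):print(proj(s,p))
E
```

```text
t: 7.42
eef_pos: [0.4753, 0.0584, 0.3463]
eef_rot: [-0.0, 0.727, 0.686, -0.0]
contact_force: [-0.0, -0.4, -0.6]
grip_width: 0.0006
grip_force: 0.0
t 7.425 [0.48 0.06 0.35] ang 86.65254521716989
0 -0.032 0.288 world [0.48 0.06] cm [0.03 0.15 5.83] spin 0.05254521716989302
[318.79 217.07] 0.0006138054108574244
[318.5  204.79]
[318.28 254.27]
```

View pics/w4.png

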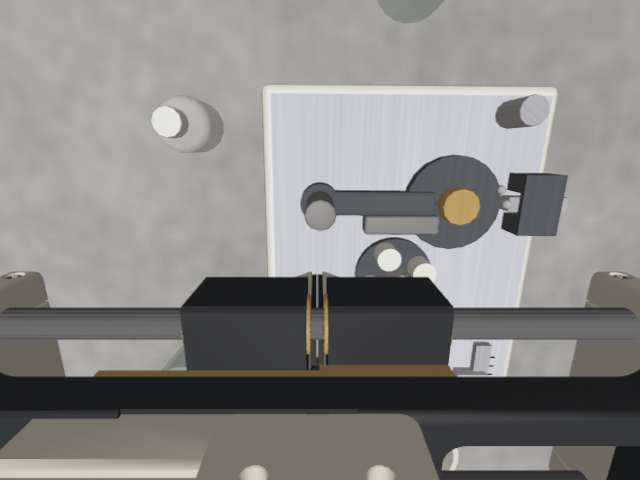

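The post's top is at (320,216), against a predicted (319,217), and the closed fingers are on its wheel side. I'll lower now.

```bash
python3 -m pendant '[0,0.2,2.5,0,1,0,0.2,5,0,1,0,0.2,5.8,0,1,0,0.2,5.8,0,1]'
python3 - <<'E'
from plan import *
plan([(a,-.0185,.288) for a in(0,.1,.2,.3,.4,.5,.55,.58)])
E
```

```text
t: 7.98
eef_pos: [0.4773, 0.0586, 0.2886]
eef_rot: [-0.0, 0.727, 0.687, -0.0]
contact_force: [0.4, 0.3, -0.0]
grip_width: 0.0002
grip_force: 0.0
t 7.975 [0.48 0.06 0.29] ang 86.7457371262255
0 -0.0185 0.288 world [0.48 0.07] cm [ 1.36 -0.05  0.06] spin 0.14573712622549806
0.1 -0.0185 0.288 world [0.48 0.08] cm [ 2.27 -0.19  0.06] spin 5.875315077533742
0.2 -0.0185 0.288 world [0.48 0.09] cm [ 3.19 -0.23  0.06] spin 11.604893028841957
0.3 -0.0185 0.288 world [0.48 0.1 ] cm [ 4.1  -0.19  0.06] spin 17.3344709801502
0.4 -0.0185 0.288 world [0.48 0.11] cm [ 5.01 -0.05  0.06] spin 23.064048931458444
0.5 -0.0185 0.288 world [0.48 0.12] cm [5.9  0.18 0.06] spin 28.79362688276666
0.55 -0.0185 0.288 world [0.48 0.12] cm [6.34 0.32 0.06] spin 31.658415858420796
0.58 -0.0185 0.288 world [0.49 0.12] cm [6.59 0.42 0.06] spin 33.377289243813266
```

```bash
python3 -m pendant '[0.8,0,0,0,1,1.4,0,0,0,1,1.9,-0.1,0,3,1,2.3,-0.2,0,6,1,2.8,-0.2,0,9,1,3.2,-0.2,0,12,1,3.7,-0.2,0,14,1,4.1,-0.2,0,17,1,4.6,-0.1,0,20,1,5,0,0,23,1]'
python3 - <<'E'
from plan import *
plan([(a,-.0185,.288) for a in(.45,.5,.55,.58)])
E
```

```text
t: 9.22
eef_pos: [0.4799, 0.107, 0.2892]
eef_rot: [0.001, 0.85, 0.527, -0.002]
contact_force: [-3.8, -6.1, 5.1]
grip_width: 0.0003
grip_force: 3.4
t 9.225 [0.48 0.11 0.29] ang 63.577294645819315
0.45 -0.0185 0.288 world [0.48 0.11] cm [ 0.59 -0.18  0.12] spin 2.760395426706367
0.5 -0.0185 0.288 world [0.48 0.12] cm [ 1.04 -0.24  0.12] spin 5.625184402360475
0.55 -0.0185 0.288 world [0.48 0.12] cm [ 1.5  -0.27  0.12] spin 8.48997337801461
0.58 -0.0185 0.288 world [0.49 0.12] cm [ 1.77 -0.28  0.12] spin 10.208846763407053
```

```bash
python3 -m pendant '[0.4,-0.1,0,3,1,0.8,-0.1,0,5,1,1.2,-0.2,0,7,1,1.7,-0.2,0,9,1,1.7,-0.2,0,9,1,1.7,-0.2,0,9,1,1.7,-0.2,0,9,1]'
python3 - <<'E'
from plan import *
plan([(a,-.0185,.288) for a in(.5,.55,.6)]);print(bot.get_obs()['qvel'])
s=bot.snapshot('wrist');cv2.imwrite('pics/w5.png',s['img'])
for a in(.4,.5,.6):
    u=np.array([-np.cos(yaw-a),-np.sin(yaw-a)]);print(a,proj(s,[*(piv+.09*u),.143]))
E
```

```text
t: 10.1
eef_pos: [0.4852, 0.1227, 0.289]
eef_rot: [0.001, 0.888, 0.459, -0.002]
contact_force: [-3.5, -7.4, 5.8]
grip_width: 0.0006
grip_force: 3.9
t 10.1 [0.49 0.12 0.29] ang 54.67433378905674
0.5 -0.0185 0.288 world [0.48 0.12] cm [-0.6   0.08  0.1 ] spin -3.277776454402101
0.55 -0.0185 0.288 world [0.48 0.12] cm [-0.15 -0.03  0.1 ] spin -0.41298747874799346
0.6 -0.0185 0.288 world [0.49 0.13] cm [ 0.3  -0.11  0.1 ] spin 2.451801496906114
[-0. -0.  0. -0.  0. -0.  0.]
0.4 [316.06 314.12]
0.5 [313.64 293.93]
0.6 [313.42 272.89]
```

View pics/w5.png

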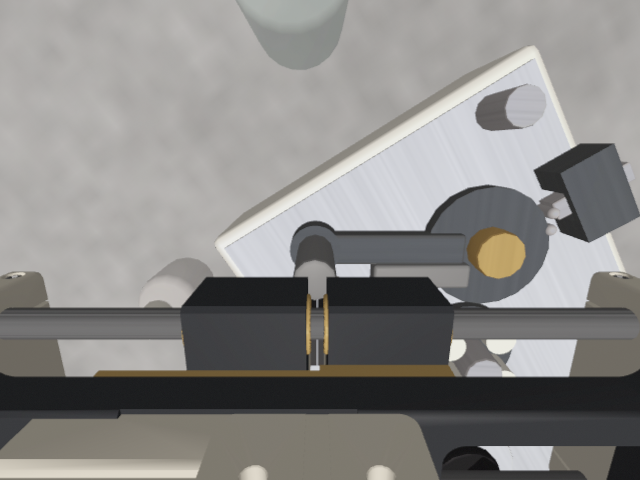

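The arm lies square to the tool at about 0.56 rad, with the post against the fingers and a steady 8 N. I'll use the last picture to check the pointer and bystanders.

Run:
```python
from h import *
i=bot.snapshot('scene')['img'];t=bot.snapshot('top')['img']
a=cv2.resize(i[150:330,190:430],(480,360));b=cv2.resize(t[200:380,150:390],(480,360))
c=cv2.resize(i[225:315,250:350],(320,288),interpolation=cv2.INTER_CUBIC);d=cv2.resize(t[200:290,310:410],(320,288),interpolation=cv2.INTER_CUBIC)
o=np.zeros((600,800,3),np.uint8)
o[:288,480:]=c;o[288:576,480:]=d;o[:300,:480]=cv2.resize(a,(480,300));o[300:,:480]=cv2.resize(b,(480,300))
cv2.imwrite('pics/fin.png',cv2.convertScaleAbs(o,alpha=1.3))
```

```text
(no output)
```

View pics/fin.png

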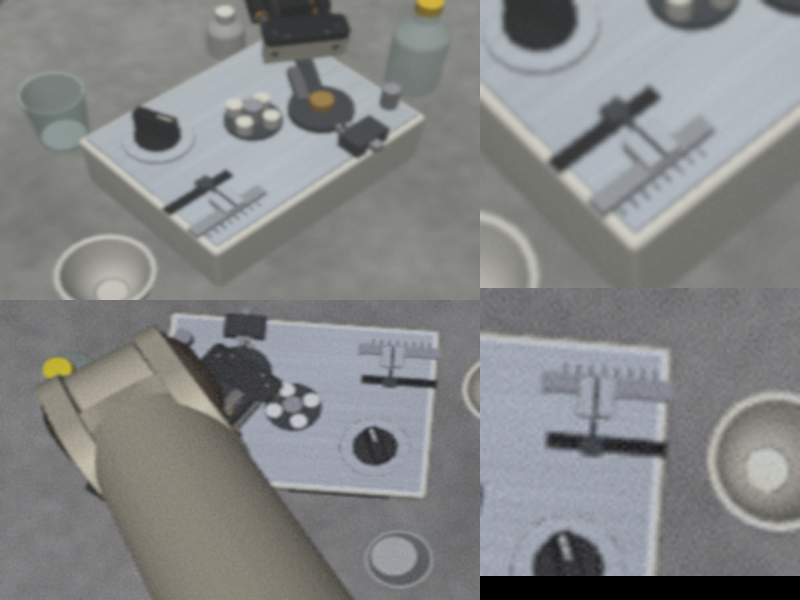

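In both views the pointer lies in line with the mark (bottom right panel: pointer at about (594,425), line at about (597,395)). The bystanders are where they stood and the tensioner is held back, so I'm handing in.

```bash
python3 -c "
from plant import bot
print(bot.job_done())"
```

```text
the job is handed in; nothing more can be done
None
```

Job handed in, no verdict shown: pointer within about 1 mm of the mark's line, the fingers holding the tensioner back at about 0.56 rad with about 8 N (past the 0.45 rad click; pawl not checked directly), and the loose things in view undisturbed.

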